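# Send the pot through the sprung gate into the crock bin

## Task

Push the little upside-down terracotta pot through the sprung gate so that it drops into the crock bin behind: open the gate with one fingertip and, while that finger still holds it open, push the pot through with the other finger. Do not grip or lift the pot, leave the other things where they are, and let the gate swing shut again.

Things in the scene. Friction and masses are not known exactly. Their poses are not given: they have to be found in the camera images.
- station: Fixed potting station on the bench: plywood deck, its top 75 mm above the bench, and behind it a lower crock bin. Origin on the bench below the middle of the gateway, in the plane of the shut gate; x points from the deck through the gateway into the bin, y left, z up. Deck: x -200..+4 mm (sharp drop at +4), y -150..+150, side rims 15 mm high, 8 mm thick.
- gateway (a point): Middle of the gateway in the grey fence along the deck's far edge, at deck height; same axes as the station. The fence is 42 mm high, 8 mm thick, and starts beyond two steel posts, 12 mm thick and 56 mm high, at 67 mm to the left and right of this point.
- bin_floor (a point): Middle of the crock bin's floor, 92 mm beyond the gateway, 5 mm above the bench. Open-topped bin, inside 176 (x) by 280 mm (y), walls 64 mm above the bench (11 mm lower than the deck). Flat shards lie at its far end, 6 mm thick.
- gate (a joint): Wooden gate, upright hinge on the left post, 60 mm left of the gateway's middle. 0 rad = shut; grows as it swings away from the deck over the bin, its only way; stop at 1.75. Leaf 6 mm thick, from the hinge 117 mm to the right, 4 to 46 mm above the deck. A spring always closes it (0.06 N m shut, 0.1 at 1.2 rad: 1 to 2 N).
- gate_edge (a point): Middle of the gate leaf's free (swinging) edge, 117 mm from the hinge axis, 25 mm above the deck.
- pot: Small terracotta pot standing upside down on the deck before the gateway, about 60 g (varies). Rim, at the bottom, 46 mm across and 13 mm high; above it tapers from 41 to 32 mm across; 42 mm tall. Origin: centre of its underside (the rim on the deck), z up. It slides when pushed low at the rim.
- pot_mid (a point): Centre of the pot, 21 mm above its underside.
- saucer: Bystander: black plastic saucer, 72 mm across, 14 mm high, on one side of the deck. Origin: centre of its underside.
- dibber: Bystander: aluminium dibber lying on the other side of the deck, 143 mm long along its x (tip at +x), 16 mm thick, T-handle 60 mm wide. Origin: under the middle of its length.
- vase: Bystander: clear glass vase on the bench to the left, 72 mm across at its widest, 140 mm tall. Origin: centre of its underside.
- seed_tray: Bystander: green plastic seedling tray on the bench to the right, 200 x 130 x 50 mm. Origin: centre of its underside.

How it is judged:
On the way, in this order (a step that is already met when the one before it is completed fails the run):
1. a finger pushes the gate open (over 0.25 rad) while the pot is still wholly on the deck side (value of joint gate above 0.25 rad and contact force between the fingers and gate above 0.1 N and x of pot_mid in the frame of station below -0.023 m), for 0.05 s.
2. the pot, still on the deck, is pushed half-way through the gateway while a finger holds the gate open (over 0.6 rad) (value of joint gate above 0.6 rad and contact force between the fingers and gate above 0.1 N and x of pot_mid in the frame of station above -0.006 m and height (world z) of pot_mid above 0.07 m).
At the end, for the whole second after the job is handed in: The pot lies at rest inside the bin (its centre within the bin's walls and less than 50 mm above the bench), in any attitude, and the gate is shut (within 0.08 rad) (x of pot_mid in the frame of station between 0.01 and 0.18 m and y of pot_mid in the frame of station between -0.14 and 0.14 m and height (world z) of pot_mid below 0.05 m and linear speed of pot below 0.03 m/s and value of joint gate below 0.08 rad); the robot touches nothing.
It fails at once if the pot is lifted (its centre more than 20 mm above where it stands on the deck) (height (world z) of pot_mid above 0.116 m).
It fails at once if the pot is pinched or pressed hard (over 15 N from the fingers) (contact force between the fingers and pot above 15 N).
It fails at once if a bystander is moved more than 20 mm or tipped over (distance of any of saucer, dibber, vase, seed_tray from where it was at the start of the episode above 0.02 m or angle between vase's own z axis and vertical above 0.4 rad).
It also fails if it takes over 35 s, if anything falls off the work surface, if the arm or the gripper's body presses on something with over 40 N, if the wrist force passes 120 N, or if a joint passes its speed limit or range.

## Robot

A 6-joint arm with a two-finger parallel gripper is mounted at the origin on the work surface. World frame = base frame: x ahead of the robot, y to its left, z up, the work surface at z = 0. Lengths are in m, angles in rad, forces in N, time in s.
With the tool pointing down it reaches from about 0.325 to 0.925 m from the base axis. Payload 3.1 kg.
Tool frame: the origin (TCP) lies midway between the tips of the shut fingers; the grasp point (between the pads) lies 19 mm behind it; z points along the fingers, y is the direction in which the jaws open and shut (so a half turn about z gives the same grasp; the last joint's range is limited). The gripper opens to 85 mm and grips with 20 to 120 N. Pads are 22 mm wide; open, the fingers measure 114 mm over their backs; the gripper's body (76 mm by 85 mm) begins 54 mm behind the grasp point. The pads swing forward as they close: fully open they stand 13 mm farther back than shut.
Start: joints at [1.182, 0.217, 1.613, -0, 1.311, -0.112], TCP at [0.171, 0.601, 0.231] pointing down, gripper open.
Joint ranges: [-2.75, 2.75], [-0.78, 2.1], [0.31, 2.55], [-1.13, 4.27], [0.13, 2.63], [-2.58, 2.58]. Speed limits (rad/s): [2.79, 2.79, 3.14, 3.14, 3.14, 3.14].

## Interface

Orientations are given as [roll, pitch, yaw] about the fixed x, y, z axes, in that order (R = Rz(yaw) Ry(pitch) Rx(roll)).
In Python, from workcell import bot gives the robot as it stands.
- The arm moves only by the shell command python3 -m crank 'ROWS' [FORCE]. ROWS is JSON, a list of rows, each a list of 3 entries, a list of its own where there are three numbers: the turn, a rotation vector about the tool's x, y, z in rad, then the shift along the tool's x, y, z in m, then the closure, from -1 (fully open) to 1 (shut), so that 0 is half open. In form: [[[ax, ay, az], [x, y, z], claw], ...]. A call has 1 to 10 rows; each row shifts and turns the commanded pose from where the row before left it, along the tool's axes as they then stand; what a row does not reach is not made up. A row lasts 1/12 s, in which the tool goes at most 41.7 mm and 7.16 degrees, less where a joint would pass 70% of its speed; a pose out of reach is approached as far as the arm can. A call with a gripper value outside its range is refused whole. The fingers move at their own pace and stop on an object; FORCE is the grip in N (left out, the last holds). Time passes only in rows, so rows that do not move let the fingers close. It gives the time, the measured TCP pose, the force and the opening at its end, in the units of the state.
- bot.read_state(): the state, without advancing time (a new reading comes with each control period).
- bot.snapshot(name): name is "scene" or "top" or "wrist"; returns (picture, depth): 420x560x3 uint8, red, green, blue; 420x560 float32, m along the optical axis (not along the pixel's ray), 0 where there is no reading.
- bot.calibration(name): a dict with "intrinsics" (3x3 intrinsics, pixels), "R" (3x3) and "t" (3): a world point X has camera coordinates R X + t. Camera axes: x right, y down, z forward; pixel columns grow to the right and rows downward; lengths in m; the calibration is good to about 2 mm. A picture is of the moment at which its call begins: read the wrist's pose just before it. calibration takes no time and is no camera call; for the wrist camera it gives the pose at the moment of the call.
- bot.job_done(): hands the job in, once; it reports no verdict.
The state is a dict: "time": time; "q": joint angles; "dq": joint speeds; "tau": joint torques, N m; "eef_pos": TCP position; "eef_rot": TCP orientation; "wrist_force": force on the tool from outside, world axes, zero at the start; "torque": the same for the moment, N m; "gripper_width": opening from 0.0 (shut) to 1.0 (fully open).
Only numpy, scipy, OpenCV 4.12 (cv2) and the standard library are available. Lean on these libraries where they do the work, as an engineer would, in place of code of your own. Each camera call takes 0.05 s, during which the arm holds its last target. There are 200 camera calls.

## Working session

There is one attempt and no reset: what is moved stays moved. The work goes in short steps, Python scripts to look and compute and a shell command to move; the robot and the scene stay as the last step left them, time stands still between calls to the robot, and variables do not carry over. Pictures are saved under pics/ and viewed, about 8 in all and at most 12, crops included, and the job is handed in when it is done.

```bash
mkdir -p pics; ls; python3 - <<'E'
from workcell import bot
import cv2,numpy as np
s=bot.read_state();print(s['time'],s['eef_pos'],s['eef_rot'],s['gripper_width'])
for n in ('scene','top'):
    p,d=bot.snapshot(n);cv2.imwrite(f'pics/{n}0.png',p[:,:,::-1]);np.savez(f'{n}0.npz',p=p,d=d,**bot.calibration(n))
    c=bot.calibration(n);print(n,c['intrinsics'].tolist(),c['R'].round(3).tolist(),c['t'].round(3))
E
```

```text
pics
0.0 [0.17045246 0.60042776 0.22994972] [-3.13913830e+00 -2.61384845e-04  2.86482168e+00] 1.0044375754222366
scene [[387.06499581054135, 0.0, 279.86947749879465], [0.0, 387.06499581054135, 206.66774950546636], [0.0, 0.0, 1.0]] [[-0.074, 0.997, 0.008], [0.775, 0.063, -0.629], [-0.627, -0.04, -0.778]] [ 0.054 -0.366  1.394]
top [[457.80749996973526, 0.0, 282.39724132572854], [0.0, 457.80749996973526, 211.7458854032579], [0.0, 0.0, 1.0]] [[0.001, -1.0, -0.011], [-0.993, 0.001, -0.115], [0.115, 0.011, -0.993]] [-0.007  0.557  1.18 ]
```

View pics/top0.png

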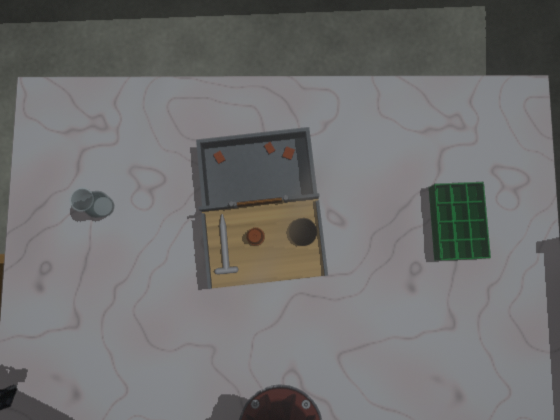

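View pics/scene0.png

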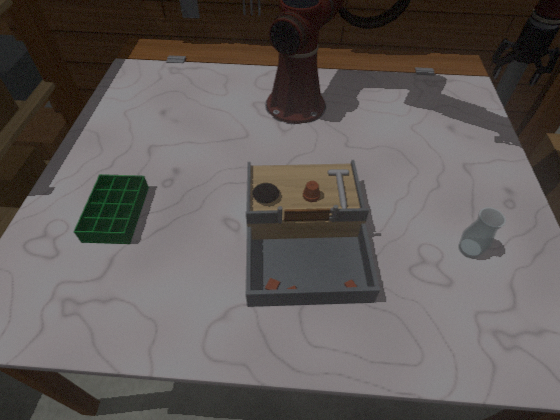

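The top view shows the deck at about (263,243), the gate at (260,202), the pot at (255,236), the saucer at (302,232) and the dibber at (225,245). The bin is above them in the picture, on the far side from the robot. The scene view agrees. Next I'll measure these.

```bash
cat > h.py <<'E'
import numpy as np,cv2
def ray(c,uv,z):
    K,R,t=c['intrinsics'],c['R'],c['t']
    o=-R.T@t; d=R.T@np.linalg.inv(K)@np.array([uv[0],uv[1],1.]); return (o+d*(z-o[2])/d[2])
def pt(c,uv,dep):
    return c['R'].T@(np.linalg.inv(c['intrinsics'])@np.array([uv[0],uv[1],1.])*dep-c['t'])
E
python3 - <<'E'
from h import *
c=np.load('top0.npz');p=c['p'];d=c['d'];hsv=cv2.cvtColor(p,cv2.COLOR_RGB2HSV)
roi=np.zeros(p.shape[:2],np.uint8);roi[120:300,190:335]=255
wood=cv2.inRange(hsv,(10,60,90),(28,255,255))&roi
wood=cv2.morphologyEx(wood,cv2.MORPH_OPEN,np.ones((3,3)))
pts=np.argwhere(wood)[:,::-1].astype(np.float32);r=cv2.minAreaRect(pts)
print('wood',r);
for b in cv2.boxPoints(r): print(b,ray(c,b,.075).round(4))
red=cv2.inRange(hsv,(0,90,40),(11,255,255))&roi
n,l,st,ce=cv2.connectedComponentsWithStats(red)
for i in range(1,n):
    if st[i,4]>15:
        u=ce[i];print('red',st[i],u.round(1),ray(c,u,.1).round(4), np.median(d[l==i]))
dk=cv2.inRange(hsv,(0,0,0),(180,255,50))&roi
n,l,st,ce=cv2.connectedComponentsWithStats(dk)
for i in range(1,n):
    if st[i,4]>150: print('dark',st[i],ce[i].round(1),ray(c,ce[i],.082).round(4))
cv2.imwrite('pics/topz.png',cv2.resize(p[120:300,185:335,::-1],None,fx=4.4,fy=3.3*1,interpolation=cv2.INTER_CUBIC) if 0 else cv2.resize(p[125:295,180:340,::-1],None,fx=3.5,fy=3.5,interpolation=cv2.INTER_CUBIC))
E
```

```text
wood ((262.3231506347656, 243.40853881835938), (76.8603515625, 110.32111358642578), 83.6598129272461)
[203.25607 211.30487] [0.5535 0.1951 0.075 ]
[312.90244 199.12195] [ 0.5848 -0.0855  0.075 ]
[321.39023 275.5122 ] [ 0.391  -0.1054  0.075 ]
[211.74387 287.69513] [0.3605 0.1698 0.075 ]
red [265 142  10  12  72] [269.3 147.6] [0.7135 0.0258 0.1   ] 1.2551157
red [283 147  12  12  98] [288.1 152.6] [ 0.7004 -0.022   0.1   ] 1.2529137
red [214 151  11  12  84] [218.9 156.8] [0.6898 0.1535 0.1   ] 1.2538075
red [247 229  17  16 205] [254.9 236.1] [0.4884 0.0607 0.1   ] 1.1228771
dark [201 132 104  17 489] [252.1 139.9] [0.7387 0.0711 0.082 ]
dark [298 222  19  23 227] [308.3 234.2] [ 0.4943 -0.0729  0.082 ]
```

View pics/topz.png

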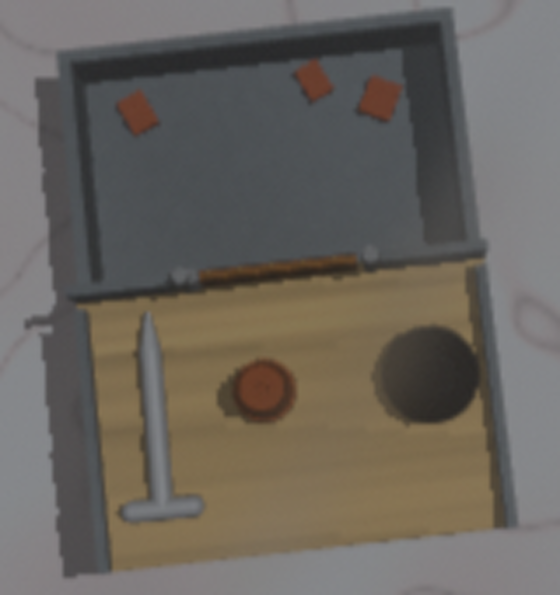

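The enlarged top view shows the left post top at crop (180,275) and the right one at (370,256). The pot top is at (262,387), the saucer at (430,374), and the dibber's handle and tip are at (162,509) and (148,312). Next I'll work out their station coordinates.

```bash
python3 - <<'E'
from h import *
c=np.load('top0.npz');d=c['d']
f=lambda x,y:(180+(x+.5)/3.5-.5,125+(y+.5)/3.5-.5)
L=ray(c,f(180,275),.131);R=ray(c,f(370,256),.131);print(L,R,np.linalg.norm(L-R))
y=(L-R)[:2];yaw=np.arctan2(-y[0],y[1]);print('yaw posts',yaw)
# deck front edge yaw
a=ray(c,f(112,570),.075);b=ray(c,f(497,527),.075);e=(a-b)[:2];print('front',a,b,np.linalg.norm(e),np.arctan2(-e[0],e[1]))
# bin far outer edge, z=.064
a2=ray(c,f(58,52),.064);b2=ray(c,f(452,10),.064);e=(a2-b2)[:2];print('bin',np.linalg.norm(e),np.arctan2(-e[0],e[1]))
G=(L+R)[:2]/2;yaw=.111
M=np.array([[np.cos(yaw),-np.sin(yaw)],[np.sin(yaw),np.cos(yaw)]])
print('G',G,'front in st',(M.T@(a[:2]-G)),M.T@(b[:2]-G))
for n,u,z in (('pot',(262,387),.117),('potrim',(263,391),.08),('saucer',(430,374),.089),('dibh',(162,509),.083),('dibtip',(148,312),.083),('handL',(121,512),.083),('handR',(203,505),.083),('binfarL',(58,52),.064),('binfarR',(452,10),.064)):
    X=ray(c,f(*u),z);print(n,X.round(4),(M.T@(X[:2]-G)).round(4))
# scene cross-check of pot
s=np.load('scene0.npz');hsv=cv2.cvtColor(s['p'],cv2.COLOR_RGB2HSV);m=cv2.inRange(hsv,(0,90,40),(11,255,255));m[:175]=0;m[205:]=0;m[:,:295]=0;m[:,330:]=0
n,l,st,ce=cv2.connectedComponentsWithStats(m);i=1+st[1:,4].argmax();print(st[i]);X=ray(s,ce[i],.096);print('scene pot',X,M.T@(X[:2]-G))
E
```

```text
[0.56680878 0.1172112  0.131     ] [ 0.58005458 -0.0151753   0.131     ] 0.13304749646643588
yaw posts 0.0997221028868788
front [0.36099191 0.17009316 0.075     ] [ 0.39177043 -0.1060234   0.075     ] 0.2778266949934373 0.11101105907052071
bin 0.29791804661812826 0.10656441327839065
G [0.57343168 0.05101795] front in st [-0.19794216  0.14187482] [-0.19793908 -0.13595188]
pot [0.4896 0.0604 0.117 ] [-0.0823  0.0187]
potrim [0.4891 0.0624 0.08  ] [-0.0826  0.0206]
saucer [ 0.5007 -0.058   0.089 ] [-0.0843 -0.1003]
dibh [0.4045 0.1338 0.083 ] [-0.1587  0.101 ]
dibtip [0.5462 0.146  0.083 ] [-0.0165  0.0974]
handL [0.4024 0.1631 0.083 ] [-0.1576  0.1303]
handR [0.4074 0.1045 0.083 ] [-0.1591  0.0715]
binfarL [0.7451 0.2196 0.064 ] [0.1892 0.1486]
binfarR [ 0.7767 -0.0766  0.064 ] [ 0.1879 -0.1493]
[303 181  17  21 260]
scene pot [0.49406063 0.06353484 0.096     ] [-0.07749606  0.02123196]
```

Pot is at station (-0.082, +0.020). The gateway is at (0.573, 0.051) with a yaw of about 0.108, and the sizes check out.

Plan: line the fully open jaws up along station x so they straddle the pot, then push straight. The front finger swings the gate open and the rear finger pushes the pot through. First I'll turn in place by 1.186 about tool z.

```bash
python3 -m crank '[[[0,0,0.119],[0,0,0],-1],[[0,0,0.119],[0,0,0],-1],[[0,0,0.119],[0,0,0],-1],[[0,0,0.119],[0,0,0],-1],[[0,0,0.119],[0,0,0],-1],[[0,0,0.119],[0,0,0],-1],[[0,0,0.119],[0,0,0],-1],[[0,0,0.119],[0,0,0],-1],[[0,0,0.119],[0,0,0],-1],[[0,0,0.115],[0,0,0],-1]]'
cat >> h.py <<'E'
G=np.array([.573,.051]);YAW=.108;M=np.array([[np.cos(YAW),-np.sin(YAW)],[np.sin(YAW),np.cos(YAW)]])
def st(X): return np.r_[M.T@(np.asarray(X)[:2]-G),X[2]]
E
python3 - <<'E'
from h import *
from workcell import bot
s=bot.read_state();print(s['time'],st(s['eef_pos']).round(4),s['eef_rot'].round(4),s['q'].round(2))
E
```

```text
time: 0.93
eef_pos: [0.1706, 0.6008, 0.2305]
eef_rot: [-3.141, 0.001, 1.673]
wrist_force: [-0.5, -0.9, -0.4]
gripper_width: 1.004
0.9333 [-0.3408  0.5899  0.2305] [-3.1409e+00  1.3000e-03  1.6730e+00] [ 1.18  0.22  1.61 -0.    1.31  1.08]
```

```bash
python3 -m crank '[[[0,0,0],[-0.036,0.017,0],-1],[[0,0,0],[-0.036,0.017,0],-1],[[0,0,0],[-0.036,0.017,0],-1],[[0,0,0],[-0.036,0.017,0],-1],[[0,0,0],[-0.036,0.017,0],-1],[[0,0,0],[-0.036,0.017,0],-1],[[0,0,0],[-0.036,0.017,0],-1],[[0,0,0],[-0.036,0.017,0],-1]]' >/dev/null
python3 -m crank '[[[0,0,0],[-0.036,0.017,0],-1],[[0,0,0],[-0.036,0.017,0],-1],[[0,0,0],[-0.036,0.017,0],-1],[[0,0,0],[-0.036,0.017,0],-1],[[0,0,0],[-0.036,0.017,0],-1],[[0,0,0],[-0.036,0.017,0],-1],[[0,0,0],[-0.036,0.017,0],-1],[[0,0,0],[-0.034,0.016,0],-1],[[0,0,0],[0,0,0],-1],[[0,0,0],[0,0,0],-1]]'
python3 - <<'E'
from h import *
from workcell import bot
s=bot.read_state();print(s['time'],st(s['eef_pos']).round(4),s['eef_rot'].round(4))
c=bot.calibration('wrist');p,d=bot.snapshot('wrist');np.savez('w1.npz',p=p,d=d,**c);cv2.imwrite('pics/w1.png',p[:,:,::-1])
E
```

```text
time: 2.43
eef_pos: [0.5024, 0.0581, 0.2308]
eef_rot: [-3.14, -0.0, 1.675]
wrist_force: [0.1, 1.0, -0.4]
gripper_width: 0.994
2.4333 [-0.0694  0.0146  0.2308] [-3.1404e+00 -4.0000e-04  1.6747e+00]
```

View pics/w1.png

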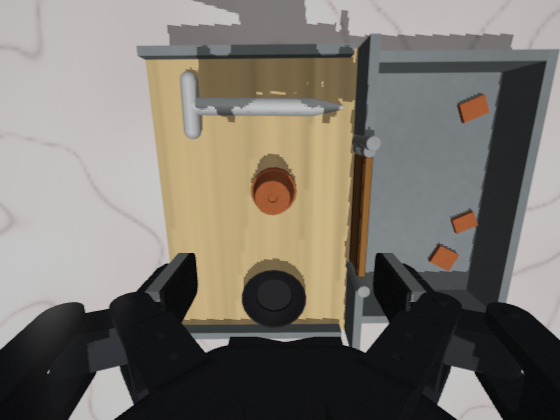

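The wrist view shows the pot top at (272,192), the left post top at (373,144), the right post top at (363,291), and the finger pads left and right at row 270 or so. I'll use it as the second measurement.

```bash
python3 - <<'E'
from h import *
c=np.load('w1.npz');p=c['p'];hsv=cv2.cvtColor(p,cv2.COLOR_RGB2HSV)
m=cv2.inRange(hsv,(0,120,40),(12,255,255));m[:150]=0;m[225:]=0;m[:,:230]=0;m[:,320:]=0
n,l,s,ce=cv2.connectedComponentsWithStats(m);i=1+s[1:,4].argmax();print(s[i],ce[i],np.median(c['d'][185:200,265:280]))
for n,u,z in (('pot top',(272,192),.117),('depthpt',None,0),('pot mid',ce[i],.098),('Lpost',(373,144),.131),('Rpost',(363,291),.131),('deckFL',(147,58),.09),('saucer',(274,297),.089),('handR',(193,134),.083)):
    X=pt(c,(272,192),c['d'][192,272]) if u is None else ray(c,u,z);print(n,X.round(4),st(X).round(4))
E
```

```text
[ 252  168   44   47 1632] [273.3627451 190.4129902] 0.26169997
pot top [0.4902 0.0685 0.117 ] [-0.0805  0.0263  0.117 ]
depthpt [0.4901 0.0683 0.116 ] [-0.0805  0.0261  0.116 ]
pot mid [0.4909 0.0661 0.098 ] [-0.08    0.0239  0.098 ]
Lpost [0.5675 0.1191 0.131 ] [0.0019 0.0683 0.131 ]
Rpost [ 0.5823 -0.0123  0.131 ] [ 0.0024 -0.0639  0.131 ]
deckFL [0.3698 0.1704 0.09  ] [-0.1891  0.1406  0.09  ]
saucer [ 0.5024 -0.0531  0.089 ] [-0.0814 -0.0959  0.089 ]
handR [0.4092 0.1096 0.083 ] [-0.1565  0.0759  0.083 ]
```

```bash
python3 -m crank '[[[0,0,0],[0.006,0,0.036],-1],[[0,0,0],[0,0,0.036],-1],[[0,0,0],[0,0,0.036],-1],[[0,0,0],[0,0,0.036],-1],[[0,0,0],[0,0,0.005],-1],[[0,0,0],[0,0,0],-1],[[0,0,0],[0,0,0],-1]]'
python3 -m crank '[[[0,0,0],[0,0,0.003],-1],[[0,0,0],[0,0,0.002],-1],[[0,0,0],[0,0,0],-1]]'
python3 - <<'E'
from h import *
from workcell import bot
s=bot.read_state();print(s['time'],st(s['eef_pos']).round(4),s['eef_rot'].round(4))
p,d=bot.snapshot('scene');a=p[140:300,200:400,::-1]
q,e=bot.snapshot('wrist');
cv2.imwrite('pics/s2.png',np.hstack([cv2.resize(a,(400,320),interpolation=cv2.INTER_CUBIC),cv2.resize(q[:,:,::-1],(400,320))]))
E
```

```text
time: 3.07
eef_pos: [0.5018, 0.0667, 0.0834]
eef_rot: [3.141, -0.0, 1.68]
wrist_force: [0.6, 0.6, 0.4]
gripper_width: 0.997
time: 3.32
eef_pos: [0.5029, 0.0659, 0.0791]
eef_rot: [3.138, 0.0, 1.679]
wrist_force: [0.7, 0.8, 0.4]
gripper_width: 1.003
3.3167 [-0.0681  0.0223  0.0791] [3.1381e+00 4.0000e-04 1.6790e+00]
```

View pics/s2.png

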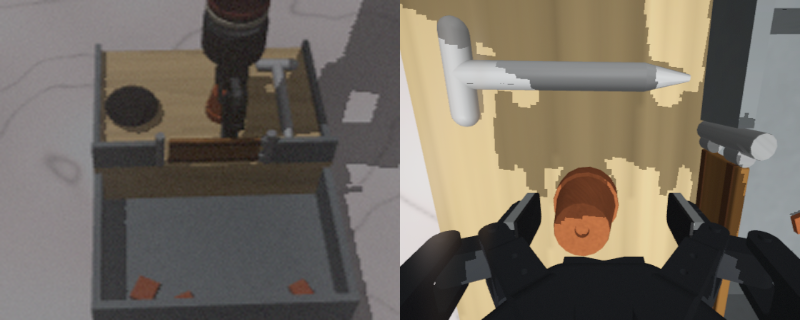

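The wrist view shows the pot, rim at about (587,190), standing between the two fingers with the gate ahead of the front one. In the scene view the fingers stand behind the shut gate. No contact so far. I'll lower further and check the lateral offset numerically.

```bash
python3 -m crank '[[[0,0,0],[0,0,0.003],-1],[[0,0,0],[0,0,0.003],-1],[[0,0,0],[0,0,0.003],-1],[[0,0,0],[0,0,0],-1],[[0,0,0],[0,0,0],-1]]'
python3 - <<'E'
from h import *
from workcell import bot
s=bot.read_state();print(s['time'],st(s['eef_pos']).round(4),s['eef_rot'].round(4))
c=bot.calibration('wrist');p,d=bot.snapshot('wrist');hsv=cv2.cvtColor(p,cv2.COLOR_RGB2HSV)
m=cv2.inRange(hsv,(0,110,30),(12,255,255));m[:,:190]=0;m[:,350:]=0
ys,xs=np.nonzero(m)
P=np.array([st(pt(c,(x,y),d[y,x])) for x,y in zip(xs,ys)]);P=P[(P[:,2]>.07)&(P[:,2]<.12)&(abs(P[:,0]+.08)<.04)]
for lo,hi in ((.076,.089),(.113,.12)):
    Q=P[(P[:,2]>lo)&(P[:,2]<hi)];print(lo,len(Q),Q.min(0).round(4),Q.max(0).round(4),Q.mean(0).round(4))
# finger tips: dark points near z tips, inside deck
ys,xs=np.nonzero((d>0)&(d<.3));Q=np.array([st(pt(c,(x,y),d[y,x])) for x,y in zip(xs[::3],ys[::3])]);H=hsv[ys[::3],xs[::3]]
k=(Q[:,2]>.079)&(Q[:,2]<.1)&(H[:,2]<140)&(H[:,1]<90)&(abs(Q[:,1]-.02)<.02)
for a,b in ((-.14,-.10),(-.03,0.0)):
    F=Q[k&(Q[:,0]>a)&(Q[:,0]<b)];print('finger',len(F),F.min(0).round(4) if len(F) else '',F.max(0).round(4) if len(F) else '')
E
```

```text
time: 3.83
eef_pos: [0.5009, 0.0657, 0.0677]
eef_rot: [-3.14, -0.0, 1.679]
wrist_force: [-1.9, 0.8, 0.3]
gripper_width: 1.002
3.8333 [-0.07    0.0224  0.0677] [-3.1404e+00 -1.0000e-04  1.6787e+00]
0.076 1601 [-0.1028  0.01    0.076 ] [-0.0581  0.0434  0.089 ] [-0.0786  0.036   0.0853]
0.113 4597 [-0.0962  0.0091  0.113 ] [-0.0644  0.0374  0.118 ] [-0.0801  0.0243  0.1159]
finger 322 [-0.1256  0.0115  0.0813] [-0.1115  0.0335  0.1   ]
finger 337 [-0.0272  0.0112  0.0808] [-0.0133  0.0336  0.1   ]
```

The numbers agree: finger tips at z≈0.081 and y 11–34 mm, pot centre at y≈23 mm, rear finger 8 mm behind the pot. Next I'll push along station x.

```bash
python3 -m crank '[[[0,0,0],[0,0.004,0],-1],[[0,0,0],[0,0.004,0],-1],[[0,0,0],[0,0.004,0],-1],[[0,0,0],[0,0.004,0],-1],[[0,0,0],[0,0.004,0],-1],[[0,0,0],[0,0.004,0],-1],[[0,0,0],[0,0.004,0],-1],[[0,0,0],[0,0.004,0],-1],[[0,0,0],[0,0.004,0],-1],[[0,0,0],[0,0.004,0],-1]]'
python3 - <<'E'
from h import *
from workcell import bot
s=bot.read_state();print(s['time'],st(s['eef_pos']).round(4))
p,d=bot.snapshot('scene');a=p[140:300,200:400,::-1]
q,e=bot.snapshot('wrist');
cv2.imwrite('pics/s3.png',np.hstack([cv2.resize(a,(400,320),interpolation=cv2.INTER_CUBIC),cv2.resize(q[:,:,::-1],(400,320))]))
E
```

```text
time: 4.72
eef_pos: [0.5415, 0.07, 0.0684]
eef_rot: [-3.141, 0.0, 1.679]
wrist_force: [-4.7, -0.3, 2.9]
gripper_width: 0.999
4.7167 [-0.0292  0.0223  0.0684]
```

View pics/s3.png

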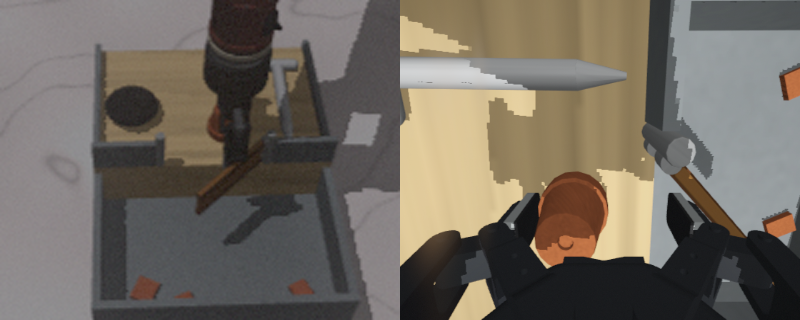

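The gate is open, about 0.7 rad in the scene view, with the front finger against it. The rear finger touches the pot at (570,215). I'll continue.

```bash
python3 -m crank '[[[0,0,0],[0,0.004,0],-1],[[0,0,0],[0,0.004,0],-1],[[0,0,0],[0,0.004,0],-1],[[0,0,0],[0,0.004,0],-1],[[0,0,0],[0,0.004,0],-1],[[0,0,0],[0,0.004,0],-1],[[0,0,0],[0,0.004,0],-1],[[0,0,0],[0,0.004,0],-1],[[0,0,0],[0,0.004,0],-1]]'
python3 - <<'E'
from h import *
from workcell import bot
s=bot.read_state();print(s['time'],st(s['eef_pos']).round(4))
p,d=bot.snapshot('scene');a=p[140:300,200:400,::-1]
q,e=bot.snapshot('wrist');
cv2.imwrite('pics/s4.png',np.hstack([cv2.resize(a,(400,320),interpolation=cv2.INTER_CUBIC),cv2.resize(q[:,:,::-1],(400,320))]))
E
```

```text
time: 5.57
eef_pos: [0.5777, 0.074, 0.0686]
eef_rot: [3.141, 0.0, 1.679]
wrist_force: [-3.9, -0.9, 3.7]
gripper_width: 1.001
5.5667 [0.0072 0.0224 0.0686]
```

View pics/s4.png

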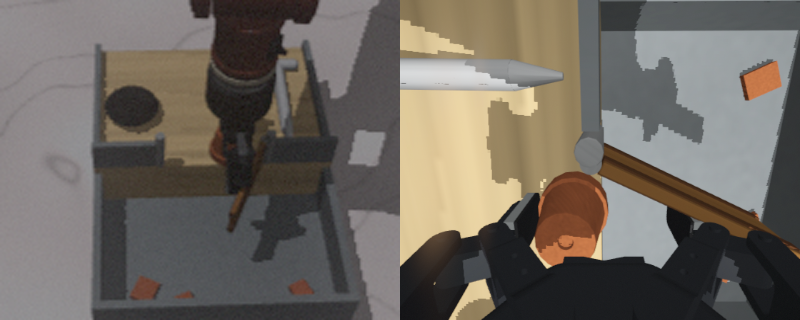

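The pot is at the deck edge, with its rim at (573,200). The gate is about 1.1 rad open against the front finger, and there is clearance to the leaf. I'll push it over.

```bash
python3 -m crank '[[[0,0,0],[0,0.004,0],-1],[[0,0,0],[0,0.004,0],-1],[[0,0,0],[0,0.004,0],-1],[[0,0,0],[0,0.004,0],-1],[[0,0,0],[0,0.004,0],-1],[[0,0,0],[0,0.004,0],-1],[[0,0,0],[0,0.004,0],-1],[[0,0,0],[0,0,0],-1],[[0,0,0],[0,0,0],-1]]'
python3 - <<'E'
from h import *
from workcell import bot
s=bot.read_state();print(s['time'],st(s['eef_pos']).round(4))
p,d=bot.snapshot('scene');a=p[140:300,200:400,::-1]
q,e=bot.snapshot('wrist');
cv2.imwrite('pics/s5.png',np.hstack([cv2.resize(a,(400,320),interpolation=cv2.INTER_CUBIC),cv2.resize(q[:,:,::-1],(400,320))]))
E
```

```text
time: 6.42
eef_pos: [0.6063, 0.0767, 0.0686]
eef_rot: [3.139, 0.001, 1.679]
wrist_force: [0.9, -2.3, 2.9]
gripper_width: 1.002
6.4167 [0.0358 0.022  0.0686]
```

View pics/s5.png

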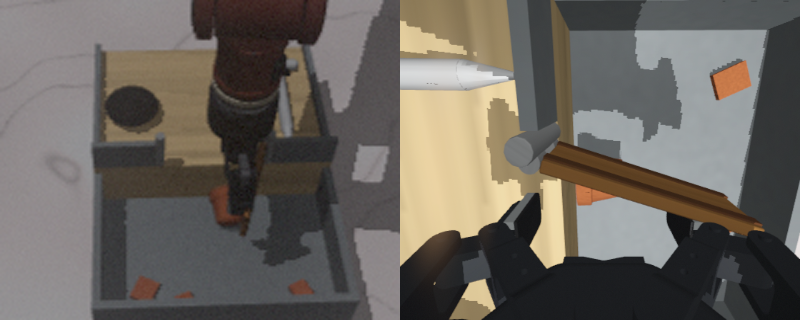

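The pot has dropped into the bin: scene view at (228,205), partly hidden by the leaf in the wrist view. I'll draw the fingers straight back so the gate follows them shut, then lift.

```bash
python3 -m crank '[[[0,0,0],[0,-0.01,0],-1],[[0,0,0],[0,-0.01,0],-1],[[0,0,0],[0,-0.01,0],-1],[[0,0,0],[0,-0.01,0],-1],[[0,0,0],[0,-0.01,0],-1],[[0,0,0],[0,-0.01,0],-1],[[0,0,0],[0,-0.01,0],-1],[[0,0,0],[0,-0.01,0],-1],[[0,0,0],[0,-0.01,0],-1],[[0,0,0],[0,-0.01,0],-1]]'
python3 -m crank '[[[0,0,0],[0,-0.01,0],-1],[[0,0,0],[0,0,0],-1],[[0,0,0],[0,0,-0.03],-1],[[0,0,0],[0,0,-0.035],-1],[[0,0,0],[0,0,-0.035],-1],[[0,0,0],[0,0,-0.035],-1],[[0,0,0],[0,0,-0.03],-1],[[0,0,0],[0,0,0],-1],[[0,0,0],[0,0,0],-1],[[0,0,0],[0,0,0],-1]]'
python3 - <<'E'
from h import *
from workcell import bot
s=bot.read_state();print(s['time'],st(s['eef_pos']).round(4))
p,d=bot.snapshot('scene');a=p[140:300,200:400,::-1]
c=bot.calibration('wrist');q,e=bot.snapshot('wrist');
cv2.imwrite('pics/s6.png',np.hstack([cv2.resize(a,(400,320),interpolation=cv2.INTER_CUBIC),cv2.resize(q[:,:,::-1],(400,320))]))
hsv=cv2.cvtColor(q,cv2.COLOR_RGB2HSV);m=cv2.inRange(hsv,(0,110,30),(12,255,255))
n,l,S,ce=cv2.connectedComponentsWithStats(m)
for i in range(1,n):
    if S[i,4]>150: 
        ys,xs=np.nonzero(l==i);P=np.array([st(pt(c,(x,y),e[y,x])) for x,y in zip(xs,ys) if e[y,x]>0]);print(S[i],P.min(0).round(3),P.max(0).round(3))
E
```

```text
time: 7.35
eef_pos: [0.5035, 0.0665, 0.0677]
eef_rot: [-3.14, -0.001, 1.679]
wrist_force: [0.1, 0.9, -0.3]
gripper_width: 0.999
time: 8.18
eef_pos: [0.4951, 0.0652, 0.2327]
eef_rot: [-3.141, -0.0, 1.679]
wrist_force: [0.4, 0.2, -1.1]
gripper_width: 0.997
8.1833 [-0.0759  0.0225  0.2327]
[463 103  31  28 551] [0.135 0.087 0.003] [0.169 0.118 0.013]
[378 172  25  33 615] [0.005 0.005 0.021] [0.06  0.051 0.121]
[455 218  27  22 373] [ 0.147 -0.053  0.004] [ 0.179 -0.023  0.012]
[433 251  30  26 437] [ 0.125 -0.105  0.003] [ 0.161 -0.07   0.012]
```

View pics/s6.png

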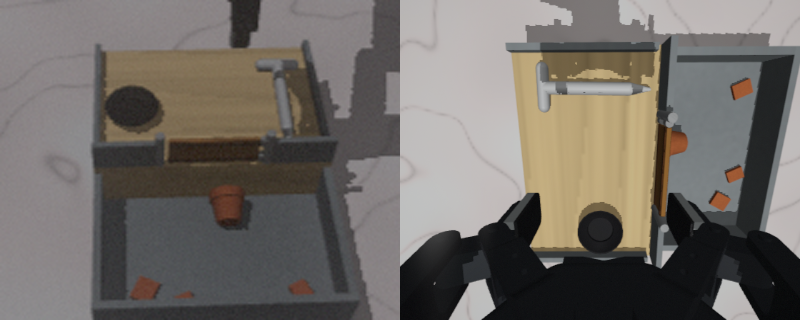

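The scene view shows the gate shut and the pot in the bin near the deck wall, at (228,205). The saucer and dibber look unmoved. I'll check the pot's height from scene depth and that it is at rest, and look for any bystander shift.

```bash
python3 - <<'E'
from h import *
from workcell import bot
prev=None
for k in range(2):
    c=bot.calibration('scene');p,d=bot.snapshot('scene');hsv=cv2.cvtColor(p,cv2.COLOR_RGB2HSV)
    m=cv2.inRange(hsv,(0,110,40),(12,255,255));m[:228]=0;m[258:]=0;m[:,:300]=0;m[:,:]*=1;m[:,330:]=0
    ys,xs=np.nonzero(m);P=np.array([st(pt(c,(x,y),d[y,x])) for x,y in zip(xs,ys)])
    print(len(P),np.percentile(P,[2,50,98],axis=0).round(4).tolist())
o=np.load('scene0.npz')['p'];df=np.abs(o.astype(int)-p).sum(2)>90
for n,(a,b,e,f) in dict(tray=(165,255,70,155),vase=(200,265,450,510),saucer=(180,208,250,282)).items(): print(n,df[a:b,e:f].mean().round(4))
w=np.load('top0.npz')
q,_=bot.snapshot('top');df=np.abs(w['p'].astype(int)-q).sum(2)>90
print('vase top',df[185:220,65:120].mean(),'saucer',df[215:250,285:320].mean(),'dibber',df[210:280,212:240].mean(),'gate',df[193:212,225:292].mean())
cv2.imwrite('pics/t7.png',cv2.resize(q[125:295,180:340,::-1],None,fx=3,fy=3))
s=bot.read_state();print(s['time'],s['wrist_force'])
E
```

```text
247 [[0.0216, 0.002, 0.0273], [0.0392, 0.0197, 0.0415], [0.0597, 0.0384, 0.0528]]
256 [[0.0204, 0.0004, 0.0281], [0.0387, 0.0194, 0.0408], [0.0599, 0.0381, 0.0525]]
tray 0.0
vase 0.0
saucer 0.0
vase top 0.0 saucer 0.0 dibber 0.5137755102040816 gate 0.2812254516889238
8.4333 [-0.17744754  0.96677906 -0.2629197 ]
```

View pics/t7.png

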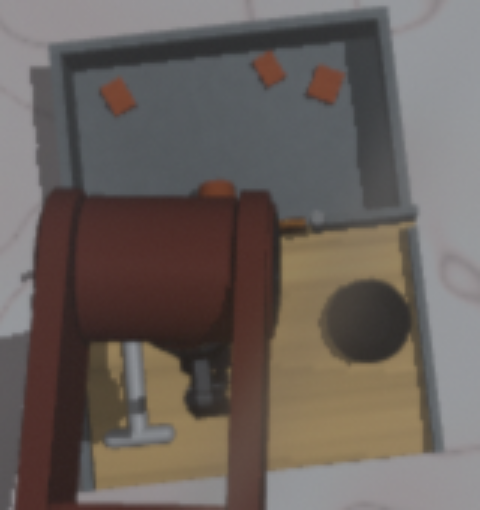

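The top view shows the pot in the bin at (217,190), the saucer in place, and the dibber partly hidden by the arm but where it was. The pot lies on its side: top at 52 mm, so its centre is at about 28 mm, and it is not moving.

```bash
python3 -c "
from workcell import bot
print(bot.job_done(),bot.read_state()['time'])"
```

```text
the job is handed in; nothing more can be done
the job is handed in; nothing more can be done
```

The pot is in the crock bin, the gate is shut again, and I handed the job in at about 8.4 s; no verdict is reported.

**What I did:** I set the open jaws in line with the gateway, one finger on each side of the pot and clear of it. One straight push of about 105 mm followed. The front finger swung the gate to about 1.2 rad, and while it held there the rear finger slid the pot by its rim over the deck edge. I then drew straight back so the gate closed behind the finger, and lifted clear.

**Last checks:**
- **Pot:** it lies on its side in the bin, with its visible part at station x 0.02–0.06, y about 0.02 and its top at 52 mm. That puts its centre at roughly 28 mm, and two pictures taken one after the other showed no movement.
- **Gate:** it looks shut in the scene and wrist views; I did not measure its angle.
- **Bystanders:** the saucer, vase and seed tray are unchanged pixel for pixel. The dibber's before-and-after comparison in the top view failed because the arm covered it. In the scene and wrist views it looks where it was.
- **Force:** the wrist reading stayed below about 6 N in every reading taken, and was about 1 N at the end.

The two views disagreed by 2–6 mm on the pot's sideways position. I settled it with a closer measurement before pushing.

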